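# Lock the red stop collar on a welding jig post

## Robot

A 6-joint arm with a two-finger parallel gripper is mounted at the origin on the work surface. World frame = base frame: x ahead of the robot, y to its left, z up, the work surface at z = 0. Lengths are in m, angles in degrees, forces in N, time in s.
With the tool pointing down it reaches from about 0.25 to 0.775 m from the base axis. Payload 4 kg.
Tool frame: the origin (TCP) lies at the very end of the fingers, on their centre line; the grasp point (between the pads) lies 19 mm behind it; x points along the fingers, z is the direction in which the jaws open and shut, and the axes are right-handed (so a half turn about x gives the same grasp; the last joint's range is limited). The gripper opens to 94 mm and grips with 3 to 60 N. Pads are 16 mm wide; open, the fingers measure 119 mm over their backs; the gripper's body (75 mm by 177 mm) begins 78 mm behind the grasp point.
Start: joints at [-80.735, 4.996, 78.535, -0, 96.463, -5.907], TCP at [0.144, -0.531, 0.206] pointing down, gripper open.
Joint ranges: [-177.83, 177.83], [-43.37, 116.18], [15.69, 146.23], [-61.86, 241.86], [9.47, 152.12], [-147.06, 147.06]. Speed limits (degrees/s): [159.86, 159.86, 180, 180, 180, 180].

## Interface

Orientations are given as [roll, pitch, yaw] about the fixed x, y, z axes, in that order (R = Rz(yaw) Ry(pitch) Rx(roll)).
In Python, from plant import manip, imaging, sign_off gives the robot as it stands. The module is installed in compiled form; this text tells all that it offers.
- The arm moves only by the tool play_rows, never from a script. Its argument "targets" is one flat list of numbers, 7 for each row, row after row: the opening, from -1 (shut) to 1 (fully open), so that 0 is half open, then the shift along the tool's x, y, z in cm, then the turn, a rotation vector about the tool's x, y, z in degrees. A call has 1 to 8 rows; each row is the pose to reach, as a shift and turn from the pose measured when the call began, along the tool's axes at that moment; what a row does not reach only later rows make up. A row lasts 1/10 s, in which the tool goes at most 50 mm and 8.59 degrees, less where a joint would pass 70% of its speed; a pose out of reach is approached as far as the arm can. A call with a gripper value outside its range is refused whole. The fingers move at their own pace and stop on an object; "force" is the grip in N (left out, the last holds). Time passes only in rows, so rows that repeat a pose let the fingers close. It gives the time, the measured TCP pose, the force and the opening at its end, in the units of the state.
- manip.read_state(): the state, without advancing time (a new reading comes with each control period).
- imaging.grab_frame(name): name is "side" or "top" or "wrist"; returns (picture, depth): 480x640x3 uint8, red, green, blue; 480x640 float32, m along the optical axis (not along the pixel's ray), 0 where there is no reading.
- imaging.camera_info(name): a dict with "camera_matrix" (3x3 intrinsics, pixels), "position" and "orientation" of the camera in the world; the wrist camera has in their place "T_tool_cam" (4x4, takes a point from camera to tool coordinates, whose origin is the TCP and whose axes are the tool frame's). Camera axes: x right, y down, z forward; pixel columns grow to the right and rows downward; lengths in m; the calibration is good to about 2 mm. A picture is of the moment at which its call begins: read the wrist's pose just before it. camera_info takes no time and is no camera call.
- sign_off(): hands the job in, once; it reports no verdict.
The state is a dict: "time": time; "joint_positions": joint angles; "joint_vel": joint speeds; "joint_torque": joint torques, N m; "ee_pos": TCP position; "orientation": TCP orientation; "contact_force": force on the tool from outside, world axes, zero at the start; "wrist_torque": the same for the moment, N m; "finger_gap": opening from 0.0 (shut) to 1.0 (fully open).
Only numpy, scipy, OpenCV 4.12 (cv2) and the standard library are available. Lean on these libraries where they do the work, as an engineer would, in place of code of your own. Each camera call takes 0.05 s, during which the arm holds its last target. There are 200 camera calls.

## Task

On the jig post with the red collar, turn the collar so that its clamping screw faces the flat of the post (the yellow-painted side). Only then tighten the screw by pushing its black lever down, clockwise, all the way to its stop. Leave the blue-collared post alone.

Things in the scene. Friction and masses are not known exactly. Their poses are not given: they have to be found in the camera images.
- flat_red (a point): Fixed upright steel post (28 mm across, top 105 mm above the table) of the red collar, on a black foot 100 mm across, 12 mm high. One side is milled flat, painted yellow above the collar; a yellow line on the foot, 23 to 49 mm from the axis, marks that side. Point: on the post's axis at the collar's mid height, 60 mm above the table; z up, x out of the flat.
- collar_red (a joint): Turn of the red collar about the post, rad: 0 = screw faces the flat, positive counter-clockwise from above; starts at 0.6 to 1.4. Red block centred on the post, 46 mm along its screw, 40 mm across its two plain sides (grip these from above), 30 mm high (45 to 75 mm above the table). A level 14 mm steel screw sticks out of one end. Stiff (0.2 N m), stays where left.
- lever_red (a joint): Turn of the screw's black paddle lever, rad, growing as it tightens: starts at 0 to 0.25, stop (fully tight) at 1.0. Straight arm 18 mm wide, 8 mm thick, in an upright plane 49 mm out from the post's axis, on a 20 mm hub at screw height. Facing the screw from outside, the arm points right (to the counter-clockwise side seen from above): 0.7 rad above level at 0, 0.3 below at 1.0.
- lever_end_red (a point): Point in the lever's arm, 54 mm from the screw's axis, 12 mm short of the arm's end; moves with collar and lever. Pressing straight down with closed fingers, 49 mm out from the post's axis and 40 mm to the counter-clockwise side of the screw, takes it to its stop. About 3 N moves it; it stays where left.
- flat_blue (a point): The other fixed post, the same but with a blue collar, which has its own lever and may be turned anywhere. Point: on its axis, 60 mm above the table. Not to be touched.

How it is judged (in metres and radians):
On the way, in this order (a step that is already met when the one before it is completed fails the run):
1. the red collar's screw faces the flat of its post to within 12 degrees (value of joint collar_red between -0.21 and 0.21 rad), for 0.2 s.
2. the screw is tightened (value of joint lever_red above 0.85 rad), for 0.1 s.
At the end, for the whole second after the job is handed in: The red collar's screw faces the flat of its post to within 12 degrees, and its lever is down within 0.15 rad (9 degrees) of its stop (all of step 1 and value of joint lever_red above 0.85 rad); the robot touches nothing.
It fails at once if the lever is pushed down while the screw is more than 15 degrees off the flat (value of joint lever_red above 0.7 rad and (value of joint collar_red above 0.26 rad or value of joint collar_red below -0.26 rad)).
It fails at once if the blue-collared post is touched (contact force between any of the arm, the fingers and post_blue above 2 N).
It also fails if it takes over 42 s, if anything falls off the work surface, if the arm or the gripper's body presses on something with over 40 N, if the wrist force passes 120 N, or if a joint passes its speed limit or range.

## Working session

There is one attempt and no reset: what is moved stays moved. The work goes in short steps, Python scripts to look and compute and a tool call to move; the robot and the scene stay as the last step left them, time stands still between calls to the robot, and variables do not carry over. Pictures are saved under pics/ and viewed, about 8 in all and at most 12, crops included, and the job is handed in when it is done.

Besides the shell and the picture viewer there is one more tool, called after "Request:" as name(argument=value, ...) on one line, values as JSON. play_rows: Moves the arm, as the interface text tells. Its arguments: {"type":"object","properties":{"targets":{"type":"array","items":{"type":"number"}},"force":{"type":"number"}},"required":["targets"]}

```bash
mkdir -p pics
cat > h.py <<'E'
import numpy as np, cv2
from scipy.spatial.transform import Rotation as R
from plant import manip, imaging, sign_off
def cam(name):
    i=imaging.camera_info(name); K=np.array(i["camera_matrix"])
    return i,K
E
python3 - <<'E'
from h import *
s=manip.read_state(); print(s["time"],s["ee_pos"],s["orientation"])
for n in("side","top","wrist"):
    i,K=cam(n); print(n,i)
a,d=imaging.grab_frame("top"); b,e=imaging.grab_frame("side")
np.savez("f0.npz",a=a,d=d,b=b,e=e)
cv2.imwrite("pics/top0.png",a[:,:,::-1]);cv2.imwrite("pics/side0.png",b[:,:,::-1])
E
```

```text
0.0 [ 0.14384039 -0.53030196  0.20432966] [174.57420558  89.87594931  99.74509637]
side {'camera_matrix': array([[490.44038364,   0.        , 327.96166282],
       [  0.        , 490.44038364, 248.80898931],
       [  0.        ,   0.        ,   1.        ]]), 'position': array([ 0.45805904, -0.64965854,  0.5717414 ]), 'orientation': array([-126.13415282,   -0.92751783,   -4.68917703])}
top {'camera_matrix': array([[518.75773161,   0.        , 315.31330184],
       [  0.        , 518.75773161, 250.48931577],
       [  0.        ,   0.        ,   1.        ]]), 'position': array([0.41309324, 0.01168042, 1.01858361]), 'orientation': array([-172.80418198,    0.4813614 ,  -89.11145644])}
wrist {'camera_matrix': array([[431.91070216,   0.        , 321.0424747 ],
       [  0.        , 431.91070216, 250.62189358],
       [  0.        ,   0.        ,   1.        ]]), 'T_tool_cam': array([[-7.81107311e-04, -2.56271196e-01,  9.66604606e-01,
        -1.79108919e-01],
       [ 9.78381180e-05, -9.66604916e-01, -2.56271199e-01,
         7.41475202e-02],
       [ 9.99999690e-01, -1.05604532e-04,  7.80095258e-04,
         2.85942444e-04],
       [ 0.00000000e+00,  0.00000000e+00,  0.00000000e+00,
         1.00000000e+00]])}
```

View pics/top0.png

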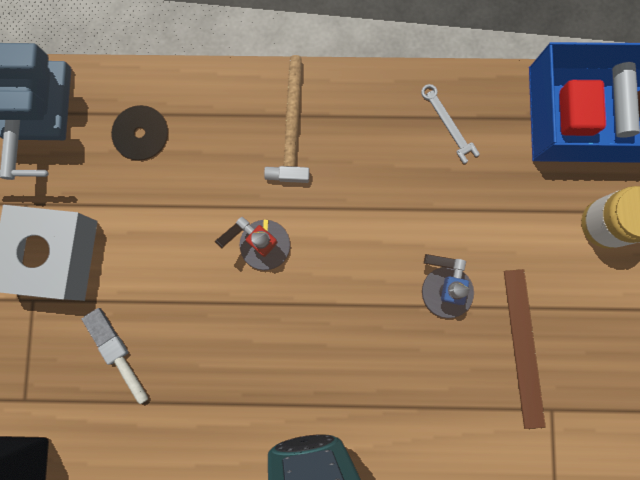

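View pics/side0.png

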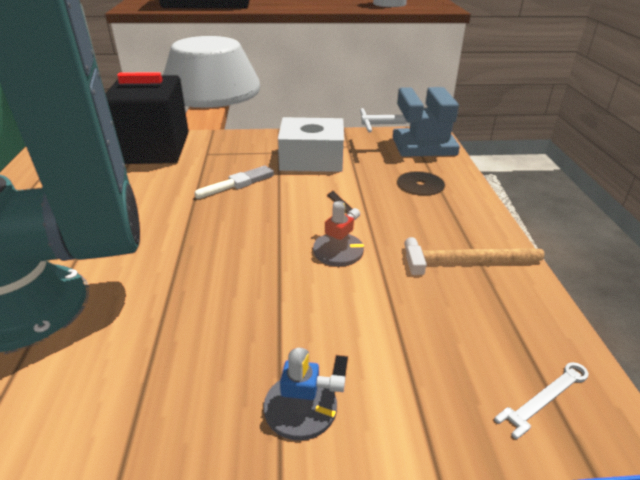

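The top view shows the red post's foot at about (264,245), with its yellow line at (266,224) and its screw towards (242,222). The lever is at (228,236). The blue post is at (450,290), well clear. Next I measure the foot, yellow line, collar and screw.

```bash
cat >> h.py <<'E'
def pose(name):
    i,K=cam(name)
    if name=="wrist":
        s=manip.read_state(); T=np.eye(4); T[:3,:3]=R.from_euler("xyz",s["orientation"],degrees=True).as_matrix(); T[:3,3]=s["ee_pos"]
        T=T@i["T_tool_cam"]
    else:
        T=np.eye(4);T[:3,:3]=R.from_euler("xyz",i["orientation"],degrees=True).as_matrix();T[:3,3]=i["position"]
    return K,T
def onplane(K,T,px,z):
    px=np.atleast_2d(px).astype(float)
    r=(np.c_[px,np.ones(len(px))]@np.linalg.inv(K).T)@T[:3,:3].T
    return T[:3,3]+r*((z-T[2,3])/r[:,2])[:,None]
def cloud(K,T,d):
    v,u=np.mgrid[:480,:640]; p=np.stack([(u-K[0,2])/K[0,0]*d,(v-K[1,2])/K[1,1]*d,d],-1)
    return p@T[:3,:3].T+T[:3,3]
E
python3 - <<'E'
from h import *
f=np.load("f0.npz")
K,T=pose("top"); P=cloud(K,T,f["d"]); a=f["a"]; hsv=cv2.cvtColor(a,cv2.COLOR_RGB2HSV)
H,S,V=[hsv[...,k].astype(int) for k in range(3)]
box=np.zeros((480,640),bool); box[200:285,200:310]=1
ok=f["d"]>0
yel=box&(H>20)&(H<35)&(S>180)&(V>150)
red=box&((H<6)|(H>174))&(S>170)
dark=box&(S<80)&(V<110)
grey=box&(S<60)&(V>=110)
for n,m in(("yel",yel),("red",red),("dark",dark),("grey",grey)):
    v,u=np.nonzero(m); q=P[m&ok]; print(n,m.sum(),u.mean(),v.mean(),q.mean(0),q[:,2].min(),q[:,2].max())
v,u=np.nonzero(dark&(P[...,2]<.02)&(P[...,2]>.004)); c=cv2.convexHull(np.c_[u,v].astype(np.int32)); print("foot",cv2.fitEllipse(c))
e=cv2.fitEllipse(c); fc=onplane(K,T,e[0],.012)[0]; print(fc)
for z0,z1 in((.08,.12),(.068,.08),(.05,.067),(.03,.05)):
    m=box&ok&(P[...,2]>z0)&(P[...,2]<z1); print(z0,z1,m.sum(),P[m].mean(0))
m=yel&(P[...,2]<.03); q=P[m].mean(0)-fc; print("line",m.sum(),P[m].mean(0),np.hypot(*q[:2]),np.degrees(np.arctan2(q[1],q[0])))
m=red&(P[...,2]>.066); print("redtop",P[m].mean(0)); 
m=grey&(P[...,2]<.08)&(P[...,2]>.05);q=P[m].mean(0)-fc; print("screw",m.sum(),P[m].mean(0),np.degrees(np.arctan2(q[1],q[0])),np.hypot(*q[:2]))
cv2.imwrite("pics/c.png",cv2.resize(a[190:290,190:320,::-1],None,fx=6,fy=6,interpolation=cv2.INTER_CUBIC))
E
```

```text
<stdin>:12: RuntimeWarning: Mean of empty slice.
  ret = ret.dtype.type(ret / rcount)
  ret = um.true_divide(
Traceback (most recent call last):
ValueError: zero-size array to reduction operation minimum which has no identity
```

```bash
cat > m.py <<'E'
from h import *
f=np.load("f0.npz")
K,T=pose("top"); P=cloud(K,T,f["d"]); a=f["a"]; hsv=cv2.cvtColor(a,cv2.COLOR_RGB2HSV)
H,S,V=[hsv[...,k].astype(int) for k in range(3)]
cv2.imwrite("pics/c.png",cv2.resize(a[190:290,190:320,::-1],None,fx=6,fy=6,interpolation=cv2.INTER_CUBIC))
box=np.zeros((480,640),bool); box[205:285,200:310]=1
ok=f["d"]>0; print("valid",ok[box].mean(), "hsv line",hsv[220:228,266].tolist())
yel=box&(H>20)&(H<35)&(S>170)&(V>110)
red=box&((H<6)|(H>174))&(S>170)
dark=box&(S<80)&(V<110)
grey=box&(S<60)&(V>=110)
for n,m in(("yel",yel),("red",red),("dark",dark),("grey",grey)):
    v,u=np.nonzero(m); q=P[m&ok]; print(n,m.sum(),u.mean(),v.mean(),len(q),q.mean(0) if len(q) else "")
v,u=np.nonzero(dark&(np.hypot(np.mgrid[:480,:640][1]-265,np.mgrid[:480,:640][0]-245)<30)); c=cv2.convexHull(np.c_[u,v].astype(np.int32))
e=cv2.fitEllipse(c); fc=onplane(K,T,e[0],.012)[0]; print("foot",e,fc)
v,u=np.nonzero(yel);l=onplane(K,T,[u.mean(),v.mean()],.012)[0]; q=l-fc; print("line",l,np.hypot(*q[:2]),np.degrees(np.arctan2(q[1],q[0])))
v,u=np.nonzero(grey&(np.mgrid[:480,:640][1]<250));l=onplane(K,T,[u.mean(),v.mean()],.062)[0]; q=l-fc; print("screw",len(u),l,np.hypot(*q[:2]),np.degrees(np.arctan2(q[1],q[0])))
for z0,z1 in((.08,.12),(.068,.08),(.05,.067),(.03,.05)):
    m=box&ok&(P[...,2]>z0)&(P[...,2]<z1); print(z0,z1,m.sum(),P[m].mean(0) if m.any() else "")
E
python3 m.py
```

```text
valid 0.9973863636363637 hsv line [[25, 152, 241], [25, 155, 243], [25, 155, 242], [25, 156, 238], [25, 152, 238], [25, 152, 238], [25, 153, 238], [25, 153, 238]]
yel 0 nan nan 0 
red 116 260.0603448275862 238.1551724137931 116 [0.55353798 0.12352027 0.07489131]
dark 1240 261.425 245.9024193548387 1236 [0.54489752 0.12498306 0.03043925]
grey 650 256.09076923076924 238.78 648 [0.55646452 0.1345076  0.04389634]
foot ((263.46185302734375, 244.2567138671875), (48.87211608886719, 52.71659469604492), 124.36812591552734) [0.55088352 0.12394483 0.012     ]
line [nan nan nan] nan nan
screw 201 [0.56742722 0.15556252 0.062     ] 0.03568434074691154 62.37956228596194
0.08 0.12 359 [0.54809125 0.15140793 0.09588993]
0.068 0.08 526 [0.55785752 0.13722098 0.07402326]
0.05 0.067 94 [0.56245806 0.13471705 0.06224251]
0.03 0.05 1 [0.52359609 0.12016647 0.04807176]m.py:13: RuntimeWarning: Mean of empty slice.
  v,u=np.nonzero(m); q=P[m&ok]; print(n,m.sum(),u.mean(),v.mean(),len(q),q.mean(0) if len(q) else "")
  ret = ret.dtype.type(ret / rcount)
m.py:16: RuntimeWarning: Mean of empty slice.
  v,u=np.nonzero(yel);l=onplane(K,T,[u.mean(),v.mean()],.012)[0]; q=l-fc; print("line",l,np.hypot(*q[:2]),np.degrees(np.arctan2(q[1],q[0])))
```

View pics/c.png

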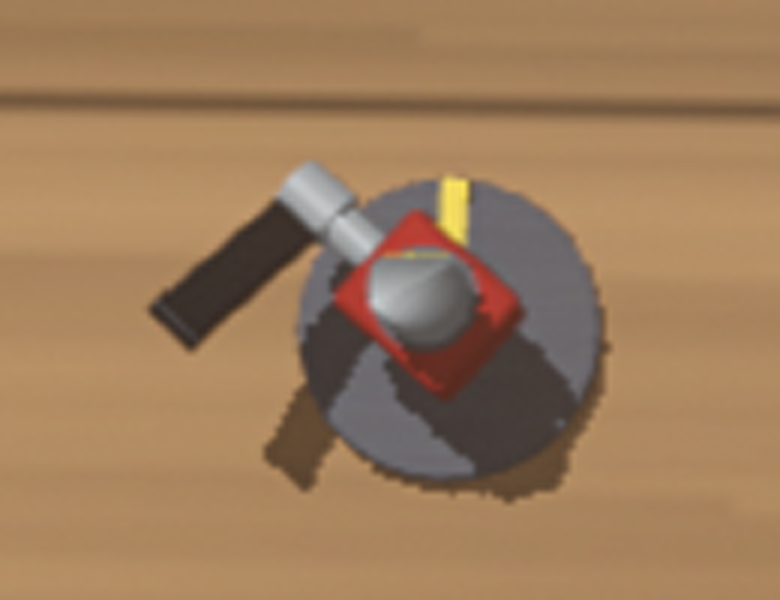

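The crop shows the screw at upper left, the yellow line pointing straight up in the image, and the lever raised to the left. I'll refine the numbers with a better yellow threshold and work out the move.

```bash
cat > m2.py <<'E'
from h import *
import sys
def measure(a,d,K,T,c0,r=.06):
    hsv=cv2.cvtColor(a,cv2.COLOR_RGB2HSV);H,S,V=[hsv[...,k].astype(int) for k in range(3)]
    P=cloud(K,T,d); rr=np.hypot(P[...,0]-c0[0],P[...,1]-c0[1]); near=(d>0)&(rr<r+.03); z=P[...,2]
    def ctr(m,h):
        n,l,s,c=cv2.connectedComponentsWithStats(m.astype(np.uint8)); k=1+np.argmax(s[1:,4]); return s[k,4],c[k],onplane(K,T,c[k],h)[0]
    foot=near&(z>.006)&(z<.018)&(S<90)&(rr<r)
    v,u=np.nonzero(foot); hull=cv2.convexHull(np.c_[u,v].astype(np.int32)); w=onplane(K,T,hull[:,0],.012)[:,:2].astype(np.float32)
    cc,rad=cv2.minEnclosingCircle(w); print("foot",cc,"r",rad)
    an=lambda p,o: np.degrees(np.arctan2(p[1]-o[1],p[0]-o[0]))
    y=near&(H>21)&(H<34)&(S>140)&(V>170)&(z<.03)&(rr<r)&(z>.006)
    n,px,l=ctr(y,.012); print("line",n,px,l,"dist",np.hypot(*(l[:2]-cc)),"ang",an(l,cc))
    rd=near&((H<7)|(H>173))&(S>150); n,px,l=ctr(rd,.075); print("red",n,px,l)
    rt=rd&(z>.070)&(z<.08); v,u=np.nonzero(rt); w=onplane(K,T,np.c_[u,v],.075)[:,:2].astype(np.float32); print("red rect",cv2.minAreaRect(w*1000))
    g=near&(S<60)&(V>100)&(z>.055)&(z<.080)&(rr>.026); n,px,l=ctr(g,.068); print("screw",n,px,l,"dist",np.hypot(*(l[:2]-cc)),"ang",an(l,cc))
    pt=near&(z>.098)&(z<.112)&(S<60)&(rr<.03)
    if pt.any():
        n,px,l=ctr(pt,.105); print("post",n,px,l,an(l,cc))
    lv=near&(S<90)&(V<80)&(z>.035); 
    if lv.any():
        n,px,l=ctr(lv,.08); lab=cv2.connectedComponents(lv.astype(np.uint8))[1]; q=P[lab==lab[int(px[1]),int(px[0])]]; print("lever",n,px,q.min(0),q.max(0),q.mean(0))
if __name__=="__main__":
    f=np.load("f0.npz"); K,T=pose("top"); measure(f["a"],f["d"],K,T,(.551,.123))
    s=manip.read_state(); M=R.from_euler("xyz",s["orientation"],degrees=True).as_matrix(); print(M.round(3), s["joint_positions"],s["ee_pos"])
E
python3 m2.py
```

```text
foot (0.5507777333259583, 0.12190985679626465) r 0.050029028207063675
line 32 [265.25   223.8125] [0.59158354 0.12155903 0.012     ] dist 0.04080731116599733 ang -0.4925929460132985
red 233 [262.30472103 241.64806867] [0.54707019 0.11918381 0.075     ]
red rect ((550.1614379882812, 121.68443298339844), (44.79719161987305, 38.85283279418945), 46.62252426147461)
screw 142 [244.47887324 224.64084507] [0.57954825 0.1540852  0.068     ] dist 0.043162430543670506 ang 48.19757926229536
post 169 [259.0295858  238.32544379] [0.54870619 0.1217764  0.105     ] -176.31385293502294
lever 224 [228.17857143 235.11160714] [0.53561184 0.15845954 0.06754592] [0.58046315 0.20173338 0.09417821] [0.55744334 0.1812288  0.08135038]
[[-0.     0.965  0.262]
 [ 0.002  0.262 -0.965]
 [-1.     0.    -0.002]] [-8.07363344e+01  5.03567318e+00  7.86142653e+01  1.67325630e-04
  9.64631605e+01 -5.90583224e+00] [ 0.14385186 -0.5303504   0.20442972]
```

Axis (0.551, 0.122), foot radius 50.0 mm, yellow line at 41 mm and −0.5°, screw at about 47.5°. These match the stated sizes. The collar is at about 0.83 rad, so it needs roughly −48°. Now I go above the post with the jaws across the plain sides (tool y at 47°).

Request:
play_rows(targets=[1,0,7,-6.5,-4,0,0,1,0,14.1,-13.1,-8,0,0,1,0,21.1,-19.6,-12,0,0,1,0,28.2,-26.2,-16,0,0,1,0,35.2,-32.7,-20,0,0,1,0,42.3,-39.3,-24,0,0,1,0,49.3,-45.8,-28,0,0,1,0,56.4,-52.4,-32,0,0], force=40)

```text
time: 0.9
ee_pos: [0.3556, -0.1892, 0.2049]
orientation: [140.5, 89.9, 97.8]
contact_force: [0.5, -0.2, -0.4]
finger_gap: 1.003
```

Request:
play_rows(targets=[1,0,5,-0.9,0,0,0,1,0,10,-1.9,0,0,0,1,0,15,-2.8,0,0,0,1,0,20,-3.7,0,0,0,1,0,25,-4.7,0,0,0,1,0,30,-5.6,0,0,0,1,0,36.1,-6.8,0,0,0,1,0,36.1,-6.8,0,0,0])

```text
time: 1.7
ee_pos: [0.5513, 0.1261, 0.2039]
orientation: [165.6, 89.8, 123.2]
contact_force: [0.5, -0.4, -0.2]
finger_gap: 0.998
```

Request:
play_rows(targets=[1,0,0,0,0,0,0,1,0,0,0,0,0,0])

```text
time: 1.9
ee_pos: [0.5507, 0.126, 0.2028]
orientation: [-164.4, 89.7, 153.2]
contact_force: [-1.5, -0.2, -0.4]
finger_gap: 0.998
```

```bash
cat > w.py <<'E'
from m2 import *
def look(fn,c0=(.5507,.1217)):
    K,T=pose("wrist"); s=manip.read_state(); a,d=imaging.grab_frame("wrist")
    cv2.imwrite(fn,a[:,:,::-1]); np.savez("last.npz",a=a,d=d,T=T)
    M=R.from_euler("xyz",s["orientation"],degrees=True).as_matrix()
    print("t",s["time"],"tcp",s["ee_pos"],"y ang",np.degrees(np.arctan2(M[1,1],M[0,1])),"F",s["contact_force"],"gap",s["finger_gap"],"q",np.round(s["joint_positions"],1))
    print("post axis from tcp, tool cm",(M.T@(np.r_[c0,.045]-s["ee_pos"])*100).round(2))
    try: measure(a,d,K,T,c0)
    except Exception as e: print("ERR",e)
if __name__=="__main__": look(sys.argv[1])
E
python3 w.py pics/w1.png
```

```text
t 1.9 tcp [0.55070725 0.12603869 0.20283321] y ang 47.59434651247586 F [-1.48258098 -0.19653464 -0.43618315] gap 0.9978167021163576 q [ 7.   7.1 76.5  0.2 96.6 49.5]
post axis from tcp, tool cm [15.78 -0.3   0.37]
foot (0.5517575740814209, 0.12280189990997314) r 0.04959981516003609
line 258 [357.48837209 197.84496124] [0.58851691 0.12190704 0.012     ] dist 0.0367702293049024 ang -1.3945139833383011
red 1373 [324.67880554 229.96576839] [0.55777192 0.13024647 0.075     ]
red rect ((552.2168579101562, 124.00629425048828), (45.24239730834961, 38.618385314941406), 49.144588470458984)
screw 1008 [324.82638889 182.83035714] [0.58023915 0.15476484 0.068     ] dist 0.04281156009441828 ang 48.29637198059809
post 1126 [322.58170515 254.87566607] [0.54963876 0.12352378 0.105     ] 161.18594820770247
lever 19980 [311.62417417 400.57747748] [ 0.21116926 -0.21741399 -0.00361824] [0.85569938 0.43010438 0.38184312] [0.55865554 0.13722933 0.04683061]
```

View pics/w1.png

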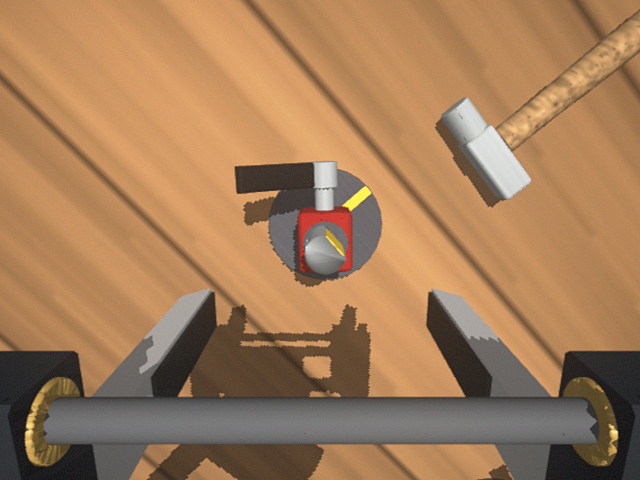

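The wrist view shows the collar at (325,240) squarely between the fingers, with the screw straight up in the image and the lever to the left. The yellow line at (357,198) is about 49.5° clockwise of the screw. I'll descend with a small correction.

Request:
play_rows(targets=[1,3,-0.2,0.28,0,0,0,1,6,-0.2,0.28,0,0,0,1,9,-0.2,0.28,0,0,0,1,12,-0.2,0.28,0,0,0,1,14,-0.2,0.28,0,0,0,1,15.8,-0.2,0.28,0,0,0,1,15.8,-0.2,0.28,0,0,0,1,15.8,-0.2,0.28,0,0,0])

```text
time: 2.75
ee_pos: [0.5506, 0.121, 0.0458]
orientation: [-166.4, 89.8, 151.1]
contact_force: [0.3, 0.2, 0.0]
finger_gap: 0.997
```

```bash
python3 w.py pics/w2.png | head -2
```

```text
t 2.75 tcp [0.55056099 0.12103048 0.04584032] y ang 47.42083218011327 F [0.26019006 0.1885173  0.029204  ] gap 0.9974020477653593 q [ 6.6 11.7 89.5  0.1 79.  49.1]
post axis from tcp, tool cm [ 0.08  0.06 -0.03]
```

Request:
play_rows(targets=[-1,0,0.05,0,0,0,0,-1,0,0.05,0,0,0,0,-1,0,0.05,0,0,0,0,-1,0,0.05,0,0,0,0,-1,0,0.05,0,0,0,0,-1,0,0.05,0,0,0,0,-1,0,0.05,0,0,0,0], force=40)

```text
time: 3.5
ee_pos: [0.5511, 0.1222, 0.0466]
orientation: [175.5, 89.8, 132.9]
contact_force: [-6.0, 6.1, 2.9]
finger_gap: 0.444
```

Gripped at about 41 mm, which matches the 40 mm width. Turning clockwise now, which is positive about tool x.

Request:
play_rows(targets=[-1,0,0,0,6,0,0,-1,0,0,0,12,0,0,-1,0,0,0,18,0,0,-1,0,0,0,24,0,0,-1,0,0,0,30,0,0,-1,0,0,0,37,0,0,-1,0,0,0,43,0,0,-1,0,0,0,49,0,0])

```text
time: 4.3
ee_pos: [0.5503, 0.1234, 0.0466]
orientation: [-135.5, 89.6, 132.8]
contact_force: [-2.3, 3.1, 1.9]
finger_gap: 0.424
```

```bash
python3 w.py pics/w3.png
python3 - <<'E'
from h import *
a=np.load("last.npz")
E
```

```text
t 4.3 tcp [0.55025243 0.12341734 0.04657166] y ang -1.7351972113946144 F [-2.3372225   3.08145343  1.89847278] gap 0.4235810800865971 q [ 6.7 11.7 89.4  0.3 79.1 98.3]
post axis from tcp, tool cm [0.16 0.05 0.17]
foot (0.5523800253868103, 0.12265414744615555) r 0.04956734552979469
ERR attempt to get argmax of an empty sequence
```

View pics/w3.png

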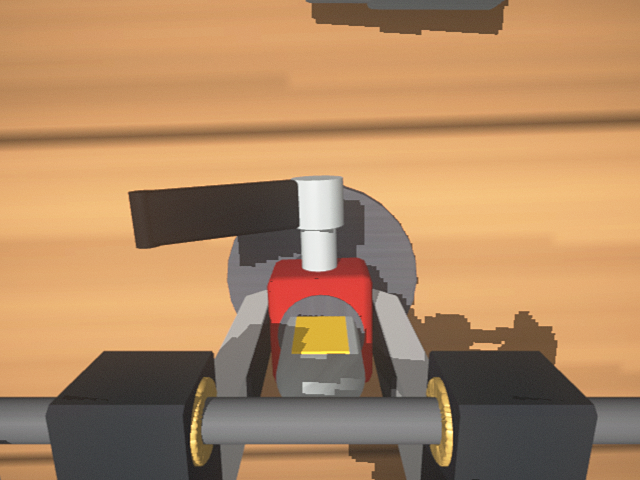

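The collar turned with the grip. The screw at (320,205) now covers the yellow line, and the yellow flat at (322,335) faces the same way. I release, rise and check.

Request:
play_rows(targets=[-1,0,0,0,0,0,0,-1,0,0,0,0,0,0,1,0,0,0,0,0,0,1,0,0,0,0,0,0,1,0,0,0,0,0,0,1,0,0,0,0,0,0,1,0,0,0,0,0,0])

```text
time: 5.05
ee_pos: [0.5503, 0.1233, 0.0465]
orientation: [-135.2, 89.6, 132.9]
contact_force: [0.7, -0.9, 0.1]
finger_gap: 0.819
```

Request:
play_rows(targets=[1,-3,0,0,0,0,0,1,-6,0,0,0,0,0,1,-9,0,0,0,0,0,1,-12,0,0,0,0,0,1,-15,0,0,0,0,0,1,-16,0,0,0,0,0,1,-16,0,0,0,0,0,1,-16,0,0,0,0,0])

```text
time: 5.85
ee_pos: [0.5504, 0.1224, 0.2049]
orientation: [-122.1, 89.5, 146.0]
contact_force: [0.5, -0.2, -0.7]
finger_gap: 1.0
```

```bash
python3 w.py pics/w4.png
python3 - <<'E'
from m2 import *
a,d=imaging.grab_frame("top"); K,T=pose("top"); print("TOP")
try: measure(a,d,K,T,(.5507,.1217))
except Exception as e: print(e)
E
```

```text
t 5.85 tcp [0.55044434 0.12242891 0.20485355] y ang -1.8976667079487437 F [ 0.50216749 -0.20256674 -0.68243752] gap 0.9997853236611278 q [ 6.6  7.  76.4  0.3 97.  98.5]
post axis from tcp, tool cm [15.98  0.14  0.15]
foot (0.5516343712806702, 0.12236049771308899) r 0.04962568357586861
ERR attempt to get argmax of an empty sequence
TOP
foot (0.5497676730155945, 0.12227118015289307) r 0.04992913082242012
attempt to get argmax of an empty sequence
```

View pics/w4.png

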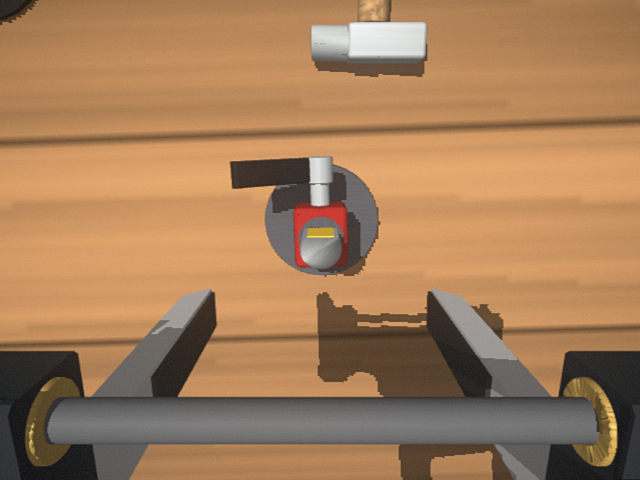

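The wrist view shows the screw at (320,185) straight above the post, with the yellow line hidden under it and the flat's yellow patch level. I'll get the screw's angle as a number and the press offset.

Run:
```python
from h import *
f=np.load("last.npz");a,d,T=f["a"],f["d"],f["T"];K=cam("wrist")[1]
hsv=cv2.cvtColor(a,cv2.COLOR_RGB2HSV);H,S,V=[hsv[...,k].astype(int) for k in range(3)];P=cloud(K,T,d);z=P[...,2]
cc=np.array([.5513,.1223]); rr=np.hypot(P[...,0]-cc[0],P[...,1]-cc[1])
g=(S<60)&(V>100)&(z>.055)&(z<.08)&(rr>.026)&(rr<.07)
q=P[g]; print("screw",q.mean(0),g.sum(),"ang",np.degrees(np.arctan2(*(q.mean(0)[:2]-cc)[::-1])))
m=(rr<.06)&((H<7)|(H>173))&(S>150)&(z>.07)&(z<.08); v,u=np.nonzero(m); print(cv2.minAreaRect((onplane(K,T,np.c_[u,v],.075)[:,:2]*1000).astype(np.float32)))
y=(rr<.03)&(H>21)&(H<34)&(S>140)&(z>.07); q=P[y][:,:2];c,e=np.linalg.eigh(np.cov(q.T)); print("flat normal",np.degrees(np.arctan2(*e[::-1,0])),y.sum(),c)
l=(V<80)&(z>.05)&(z<.13)&(P[...,1]>cc[1]+.015)&(P[...,1]<cc[1]+.08)&(abs(P[...,0]-cc[0]-.049)<.02); q=P[l]; print("lever",l.sum(),q.min(0),q.max(0)); k=abs(q[:,1]-cc[1]-.04)<.003; print("at 40",q[k].mean(0),q[k].max(0))
s=manip.read_state();M=R.from_euler("xyz",s["orientation"],degrees=True).as_matrix()
an=np.radians(-1); t=np.r_[cc+[.049*np.cos(an)-.040*np.sin(an),.049*np.sin(an)+.040*np.cos(an)],.13]
print(t,"move cm",(M.T@(t-s["ee_pos"])*100).round(2))
```

```text
screw [0.59448909 0.12159921 0.06729208] 936 ang -0.9296022427422153
((552.64794921875, 122.63783264160156), (38.916786193847656, 44.85093688964844), 89.70281219482422)
flat normal 178.69709132305545 214 [3.25084664e-08 2.61375511e-05]
lever 1694 [0.59146615 0.13731671 0.07044622] [0.60940245 0.1813111  0.09256011]
at 40 [0.60078305 0.16226457 0.0837996 ] [0.609278   0.16526327 0.08704591]
[0.60099063 0.16143874 0.13      ] move cm [ 7.37  5.03 -4.04]
```

The screw is at −0.9° and the flat's normal at −1.3°, so it is aligned within 1°. The lever is at roughly 0.24 rad. I close the fingers and go over the press point.

Request:
play_rows(targets=[-1,0,2.5,-2,0,0,0,-1,0,5.03,-4.04,0,0,0,-1,0,5.03,-4.04,0,0,0,-1,0,5.03,-4.04,0,0,0,-1,0,5.03,-4.04,0,0,0,-1,0,5.03,-4.04,0,0,0,-1,3.5,5.03,-4.04,0,0,0,-1,7.4,5.03,-4.04,0,0,0])

```text
time: 6.75
ee_pos: [0.6023, 0.1612, 0.1322]
orientation: [-157.6, 89.7, 110.4]
contact_force: [0.7, -0.1, -0.1]
finger_gap: 0.355
```

Request:
play_rows(targets=[-1,0,0,0,0,0,0,-1,0,0,0,0,0,0])

```text
time: 6.95
ee_pos: [0.6019, 0.1608, 0.1329]
orientation: [-157.2, 89.7, 110.8]
contact_force: [1.1, 0.1, 1.0]
finger_gap: 0.183
```

Request:
play_rows(targets=[-1,0,0,0,0,0,0,-1,0,0,0,0,0,0,-1,0,0,0,0,0,0,-1,0,0,0,0,0,0,-1,1.5,0,0,0,0,0,-1,3,0,0,0,0,0,-1,3.5,0,0,0,0,0,-1,3.5,0,0,0,0,0])

```text
time: 7.75
ee_pos: [0.6003, 0.1608, 0.095]
orientation: [-122.2, 89.5, 145.8]
contact_force: [-1.2, -0.5, -0.2]
finger_gap: 0.003
```

Request:
play_rows(targets=[-1,0.4,0,0,0,0,0,-1,0.8,0,0,0,0,0,-1,1.2,0,0,0,0,0,-1,1.6,0,0,0,0,0,-1,2,0,0,0,0,0,-1,2.4,0,0,0,0,0,-1,2.7,0,0,0,0,0,-1,2.7,0,0,0,0,0])

```text
time: 8.55
ee_pos: [0.6001, 0.1608, 0.0675]
orientation: [-119.7, 89.5, 148.3]
contact_force: [0.0, 0.4, 0.6]
finger_gap: 0.004
```

Request:
play_rows(targets=[-1,0.3,0,0,0,0,0,-1,0.6,0,0,0,0,0,-1,0.8,0,0,0,0,0,-1,1.0,0,0,0,0,0,-1,1.1,0,0,0,0,0,-1,1.2,0,0,0,0,0])

```text
time: 9.15
ee_pos: [0.6001, 0.1609, 0.0555]
orientation: [-120.2, 89.5, 147.8]
contact_force: [1.2, 1.0, 2.5]
finger_gap: 0.005
```

Request:
play_rows(targets=[-1,0.1,0,0,0,0,0,-1,0.2,0,0,0,0,0,-1,0.3,0,0,0,0,0])

```text
time: 9.45
ee_pos: [0.6002, 0.1606, 0.0532]
orientation: [-119.1, 89.6, 148.9]
contact_force: [-1.4, 1.0, 8.0]
finger_gap: 0.003
```

Request:
play_rows(targets=[-1,0.1,0,0,0,0,0,-1,0.2,0,0,0,0,0,-1,0.2,0,0,0,0,0])

```text
time: 9.75
ee_pos: [0.6003, 0.1606, 0.0531]
orientation: [-121.9, 89.6, 146.2]
contact_force: [-2.3, 1.7, 8.3]
finger_gap: 0.006
```

Request:
play_rows(targets=[-1,0.3,0,0,0,0,0,-1,0.6,0,0,0,0,0,-1,0.6,0,0,0,0,0])

```text
time: 10.05
ee_pos: [0.6007, 0.1603, 0.0525]
orientation: [-134.4, 89.7, 133.6]
contact_force: [-6.6, -0.4, 21.0]
finger_gap: 0.006
```

The lever is at its stop: 21 N with the TCP stalled at 0.0525 m, in the expected range. I rise and check.

Request:
play_rows(targets=[-1,-1,0,0,0,0,0,-1,-4,0,0,0,0,0,-1,-8,0,0,0,0,0,-1,-12,0,0,0,0,0,-1,-15,0,0,0,0,0,-1,-15,-4,3.8,0,0,0,-1,-15,-5,3.8,0,0,0,-1,-15,-5,3.8,0,0,0])

```text
time: 10.85
ee_pos: [0.5484, 0.1222, 0.2023]
orientation: [-113.4, 89.7, 154.5]
contact_force: [0.6, -0.1, -0.2]
finger_gap: 0.005
```

```bash
python3 w.py pics/w5.png | head -3
cat > c.py <<'E'
from h import *
f=np.load("last.npz");a,d,T=f["a"],f["d"],f["T"];K=cam("wrist")[1]
hsv=cv2.cvtColor(a,cv2.COLOR_RGB2HSV);H,S,V=[hsv[...,k].astype(int) for k in range(3)];P=cloud(K,T,d);z=P[...,2]
cc=np.array([.5513,.1223]); rr=np.hypot(P[...,0]-cc[0],P[...,1]-cc[1])
g=(S<60)&(V>100)&(z>.055)&(z<.08)&(rr>.026)&(rr<.07)
q=P[g]; print("screw",q.mean(0),g.sum(),"ang",np.degrees(np.arctan2(*(q.mean(0)[:2]-cc)[::-1])))
y=(rr<.03)&(H>21)&(H<34)&(S>140)&(z>.07); q=P[y][:,:2];c,e=np.linalg.eigh(np.cov(q.T)); print("flat normal",np.degrees(np.arctan2(*e[::-1,0])),y.sum())
l=(V<90)&(z>.025)&(z<.13)&(P[...,1]>cc[1]+.018)&(P[...,1]<cc[1]+.08)&(abs(P[...,0]-cc[0]-.049)<.007); q=P[l]
p=np.polyfit(q[:,1],q[:,2],1); s=np.arctan(p[0]); print("lever n",l.sum(),"slope",s,"-> lever_red",.7-s, "z at40",np.polyval(p,cc[1]+.04))
E
python3 c.py
```

```text
t 10.85 tcp [0.54836188 0.12220134 0.20234517] y ang -2.0431443419050694 F [ 0.6195581  -0.12285745 -0.21859082] gap 0.004664737375153686 q [ 6.7  6.7 77.   0.2 96.5 98.7]
post axis from tcp, tool cm [15.73  0.31  0.08]
foot (0.5516016483306885, 0.12236542999744415) r 0.04967697337269783
screw [0.59505543 0.12206108 0.066931  ] 1068 ang -0.3128511921863996
flat normal 179.7482203633401 219
lever n 1067 slope -0.3038160610239223 -> lever_red 1.0038160610239222 z at40 0.05135982385352314
```

View pics/w5.png

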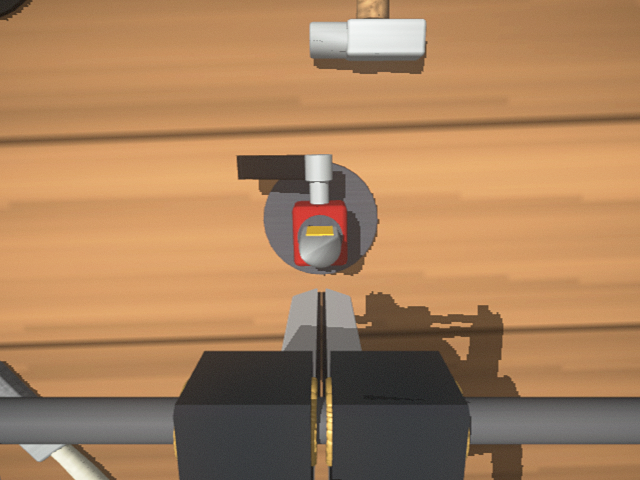

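The lever measures 1.00 rad (at its stop) and the screw and flat agree within 1°. The view shows the screw over the yellow line at (320,185), the lever lying to the left at (270,167), and the gripper clear. Handing in.

```bash
python3 -c "
from plant import sign_off
print(sign_off())"
```

```text
the job is handed in; nothing more can be done
None
```

I turned the red collar about 49° clockwise until its screw faced the flat. I then let go and pushed the lever straight down with closed fingers until it stalled at its stop (21 N). I rose clear and handed in at about 11 s of the 42 s; the hand-in gives no verdict.

- **Collar:** in the last wrist view the screw is at −0.3° and the flat's normal at −0.3°, so they agree well within the 12° limit.
- **Lever:** its slope gives 1.00 rad, which is fully tight.
- **Contact:** the gripper was about 95 mm above the post, with no contact force beyond sensor noise. I kept clear of the blue post throughout.
- **Check that failed:** after the turn, I could not measure the yellow line on the foot because the screw covers it. I used the yellow flat on the post instead.

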